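# Square a sawn amethyst block into the corner of the squaring bed

### The arm

A 6-joint arm with a two-finger parallel gripper is mounted at the origin on the work surface. World frame = base frame: x ahead of the robot, y to its left, z up, the work surface at z = 0. Lengths are in m, angles in degrees, forces in N, time in s.
With the tool pointing down it reaches from about 0.35 to 0.875 m from the base axis. Payload 4.2 kg.
Tool frame: the origin (TCP) lies on the centre line of the jaws, within the pads' length; the fingertips stand 8 mm ahead of it and the grasp point (between the pads) lies 11 mm behind it; z points along the fingers, y is the direction in which the jaws open and shut (so a half turn about z gives the same grasp; the last joint's range is limited). The gripper opens to 87 mm and grips with 3 to 60 N. Pads are 19 mm wide; open, the fingers measure 117 mm over their backs; the gripper's body (75 mm by 190 mm) begins 51 mm behind the grasp point.
Start: joints at [79.103, 22.042, 0.453, 0, -68.411, -14.817], TCP at [0.271, 0.563, 0.231] pointing down, gripper open.
Joint ranges: [-179.83, 179.83], [-69.29, 118.12], [-61.27, 80.66], [-181.25, 117.63], [-171.15, -9.14], [-177.46, 177.46]. Speed limits (degrees/s): [159.86, 159.86, 180, 180, 180, 180].

### API

Orientations are given as a 3x3 rotation matrix whose columns are the frame's x, y, z axes.
In Python, from station import sense, capture, finish_job, recognise gives the robot as it stands.
- The arm moves only by the tool apply_moves, never from a script. Its argument "plan" is a list that holds one entry, the list of rows, each a list of 7 numbers: the opening in per cent of the stroke, from 0 (shut) to 100 (fully open), then the shift along the world's x, y, z in units of 25 mm (1.0 is 25 mm), then the turn, a rotation vector about the world's x, y, z in rad. A call has 1 to 12 rows; each row shifts and turns the pose as measured when the row begins; what a row does not reach is not made up. A row lasts 1/12 s, in which the tool goes at most 41.7 mm and 7.16 degrees, less where a joint would pass 70% of its speed; a pose out of reach is approached as far as the arm can. A call is refused whole if a number of a shift passes 1 or a number of a turn 0.125, either way. A call with a gripper value outside its range is refused whole. The fingers move at their own pace and stop on an object; the grip force is fixed at half the most. Time passes only in rows, so rows that do not move let the fingers close. It gives the time, the measured TCP pose, the force and the opening at its end, in the units of the state.
- sense(): the state, without advancing time (a new reading comes with each control period).
- capture(name): name is "scene" or "top" or "wrist"; returns a dict with "pixels" (384x512x3 uint8, red, green, blue), "depth" (384x512 float32, m along the optical axis (not along the pixel's ray), 0 where there is no reading), "mtx" (3x3 intrinsics, pixels), "distortion" ([k1, k2, p1, p2, k3] as OpenCV has them; the pictures are not rectified), "R" (3x3) and "t" (3): a world point X has camera coordinates R X + t; the wrist camera has in their place "mount" (4x4, takes a point from camera to tool coordinates, whose origin is the TCP and whose axes are the flange's). Camera axes: x right, y down, z forward; pixel columns grow to the right and rows downward; lengths in m; the calibration is good to about 2 mm. A picture is of the moment at which its call begins: read the wrist's pose just before it.
- finish_job(): hands the job in, once; it reports no verdict.
Trained networks look in a picture, given as the dict that the camera call returned (one of the last four; its "shot" number tells which), for a name from the list of things; names that differ only in an ending like _2 or _b are one class to them, and where a whole thing is asked for, a point or a joint stands for the part that bears it (a point fixed in the world has none). Each returns a list of dicts, best first, with "score" (0 to 1); they miss things now and then, are a little off and sometimes report something else, mostly with a low value. They report only what shows in the picture. A call takes as long as a camera call.
- recognise(label, picture): "at" ([x, y, z] in m, in the coordinates of the camera as it stood for that picture, good to about 4 mm: the middle of the surface that is visible of it).
The state is a dict: "time_s": time; "joints": joint angles; "joint_velocities": joint speeds; "effort": joint torques, N m; "tcp_pos": TCP position; "ee_rot": TCP orientation; "wrist_force": force on the tool from outside, world axes, zero at the start; "moment": the same for the moment, N m; "gripper_width": opening from 0.0 (shut) to 1.0 (fully open).
Only numpy, scipy, OpenCV 4.12 (cv2) and the standard library are available. Lean on these libraries where they do the work, as an engineer would, in place of code of your own. Each camera call takes 0.05 s, during which the arm holds its last target.

### The job

Blow the corner of the squaring bed clean by pressing the green puffer treadle right down to its stop with the gripper for a moment, then let it come back up. Then take the sawn amethyst block and set it upright and flat on the bed in the corner where the two brass stops meet, its long side flush against the long back stop and its short end flush against the end stop, and finish while still holding it pressed firmly against both stops at once (do not let go). Leave the raw amethyst chunk and the white mortar where they stand.

Things in the scene. Friction and masses are not known exactly. Their poses are not given: they have to be found in the camera images.
- bed: Squaring bed: fixed smooth grey plate, slippery to the block (friction about 0.2, the stops too), 180 (x) x 340 (y) x 10 mm; origin at the centre of its underside on the shelf. Its own x points away from the robot, y to the left, z up at yaw 0 (it stands at some yaw, within about 0.3 rad). The working corner is its left far part (+x, +y), the treadle puffer its right part (-y).
- corner (a point): Point on the bed's upper surface (10 mm above the shelf) where the faces of the two brass stops would meet; 50 mm in +x and 130 mm in +y from the bed's origin, axes as the bed's. The free room of the corner lies towards -x and -y from it. A block seated in the corner has its centre 23 mm in -x, 30 mm in -y and 27 mm in +z from here.
- back_stop: Fixed brass bar along the bed's y, 110 mm long, 12 mm thick, 20 mm high above the bed's surface (top 30 mm above the shelf). Its face looks to the bed's -x, in the plane 50 mm in +x from the bed's origin, and runs from 14 to 124 mm in +y. This entry's origin is the same as the bed's.
- end_stop: Fixed brass bar along the bed's x, 86 mm long, 12 mm thick, 20 mm high above the bed's surface (top 30 mm above the shelf). Its face looks to the bed's -y, in the plane 130 mm in +y from the bed's origin, and runs from -42 to 44 mm in x. This entry's origin is the same as the bed's.
- treadle (a joint): Green spring treadle of the air puffer, hinged at its far (+x) end: 0 rad when up, 0.25 rad when fully down on its stop (plate level). The spring takes about 3 N at the pad to start moving and about 8 N to reach the stop; it springs back up by itself.
- treadle_pad (a point): Point on top of the treadle where it is pressed, on its ribbed rubber area, 92 mm from the hinge; moves with the treadle, sinking about 23 mm (from about 61 to about 38 mm above the shelf) from up to fully down. The treadle is 66 mm wide (y) and 125 mm long, its pressing area runs about 25 mm either way along it from here.
- block: The sawn amethyst block: deep purple, flat sides, 46 (x) x 60 (y) x 54 (z) mm, about 0.4 kg, with a cluster of paler pointed crystals standing up to 18 mm on its top. Loose, upright on the shelf at any of three places right of the bed. Origin at the centre of its underside; its y is the long direction, and either half turn is the same to the job.
- block_center (a point): Centre of the sawn block, half-way up (27 mm above its underside), axes as the block's. Inside the corner the brass stops cover the lowest 20 mm of its two sides, so fingers that go beside it must stay higher than that.
- chunk: Bystander: raw amethyst chunk, grey crust with purple points, about 84 mm across and 55 mm high; origin under its centre. Leave alone.
- mortar: Bystander: white ceramic mortar, 100 mm across, 55 mm high, its pestle end up to 76 mm high; origin under its centre. Leave alone.

How it is judged (in metres and radians):
On the way, in this order (a step that is already met when the one before it is completed fails the run):
1. the treadle is pressed right down to its stop while the block is still away from the corner (value of joint treadle above 0.22 rad and distance between block_center and corner above 0.1 m), for 0.2 s.
2. the treadle has come back up (value of joint treadle below 0.05 rad), for 0.1 s.
At the end, for the whole second after the job is handed in: Held by the gripper (over 1 N), the block presses on both stops with over 1.5 N each; its centre is within 3 mm of the seated place, long side within 0.06 rad of the bed's y, upright within 0.06 rad, still; the treadle is up (under 0.05 rad) (contact force between block and back_stop above 1.5 N and contact force between block and end_stop above 1.5 N and contact force between the fingers and block above 1 N and x of block_center in the frame of corner between -0.026 and -0.02 m and y of block_center in the frame of corner between -0.033 and -0.027 m and z of block_center in the frame of corner between 0.024 and 0.03 m and angle between the y axis of block_center and the y axis of bed, either way round below 0.06 rad and angle between block_center's own z axis and vertical below 0.06 rad and linear speed of block below 0.02 m/s and value of joint treadle below 0.05 rad); the arm keeps its last pose, push and grip.
It fails at once if the raw amethyst chunk or the mortar is moved by more than 30 mm (distance of any of chunk, mortar from where it was at the start of the episode above 0.03 m).
It also fails if it takes over 59 s, if anything falls off the work surface, if the arm or the gripper's body presses on something with over 40 N, if the wrist force passes 120 N, or if a joint passes its speed limit or range.

## Working session

There is one attempt and no reset: what is moved stays moved. The work goes in short steps, Python scripts to look and compute and a tool call to move; the robot and the scene stay as the last step left them, time stands still between calls to the robot, and variables do not carry over. Pictures are saved under pics/ and viewed, and the job is handed in when it is done.

Besides the shell and the picture viewer there is one more tool, called after "Request:" by a JSON object that holds its "name" and its "arguments", one argument or row to a line. apply_moves: Moves the arm, as the interface text tells. Its arguments: {"type":"object","properties":{"plan":{"type":"array","items":{"type":"array","items":{"type":"array","items":{"type":"number"}}}}},"required":["plan"]}

```bash
ls; mkdir -p pics
cat > h.py <<'E'
import numpy as np, cv2
from station import sense, capture, finish_job, recognise
def save(c,n): cv2.imwrite(f"pics/{n}.png", c["pixels"][:,:,::-1])
def w(c,p): return np.array(c["R"]).T@(np.array(p)-np.array(c["t"]))
E
python3 - <<'E'
from h import *
s=sense(); print(s)
for n in ["scene","top"]:
    c=capture(n); save(c,n+"0")
    for l in ["bed","back_stop","end_stop","treadle","block","chunk","mortar"]:
        print(n,l,[(np.round(w(c,r["at"]),3).tolist(),round(r["score"],2)) for r in recognise(l,c)[:3]])
    np.savez(n+"0.npz",**{k:np.array(c[k]) for k in ["pixels","depth","mtx","distortion","R","t"]})
E
```

```text
pics
{'time_s': 0.0, 'joints': array([ 7.91033759e+01,  2.20904913e+01,  3.79344791e-01, -2.87025357e-02,
       -6.84125534e+01, -1.48171798e+01]), 'joint_velocities': array([-0.0148697 , -0.06956231, -0.02106251, -0.06735487, -0.09168678,
       -0.07901154]), 'effort': array([ 1.14264581e-03, -3.90665531e+01,  1.87403655e+01,  4.21988949e+00,
        1.09871532e-02, -1.86734778e-04]), 'tcp_pos': array([0.27089403, 0.56258027, 0.22946022]), 'ee_rot': array([[ 9.00892359e-01, -4.34041712e-01, -8.65534712e-04],
       [-4.34042563e-01, -9.00890074e-01, -2.03194302e-03],
       [ 1.02196396e-04,  2.20624085e-03, -9.99997561e-01]]), 'wrist_force': array([0.58199974, 0.01020714, 0.48183736]), 'moment': array([ 0.00689257,  0.02943708, -0.01563782]), 'gripper_width': 1.0043807655233856}
scene bed [([0.534, 0.223, 0.008], 0.88), ([0.647, -0.167, 0.037], 0.45)]
scene back_stop [([0.561, 0.279, 0.027], 0.72)]
scene end_stop [([0.494, 0.328, 0.026], 0.57)]
scene treadle [([0.558, 0.094, 0.052], 0.82)]
scene block [([0.646, -0.172, 0.043], 0.79)]
scene chunk [([0.541, -0.322, 0.029], 0.72)]
scene mortar [([0.466, -0.172, 0.042], 0.92), ([0.559, 0.098, 0.049], 0.57)]
top bed [([0.52, 0.196, 0.009], 0.68)]
top back_stop []
top end_stop [([0.486, 0.326, 0.032], 0.71)]
top treadle [([0.554, 0.091, 0.048], 0.76)]
top block [([0.636, -0.18, 0.054], 0.96), ([0.55, 0.089, 0.052], 0.34)]
top chunk [([0.528, -0.331, 0.03], 0.55)]
top mortar [([0.453, -0.179, 0.04], 0.83), ([0.638, -0.178, 0.054], 0.72)]
```

View pics/scene0.png

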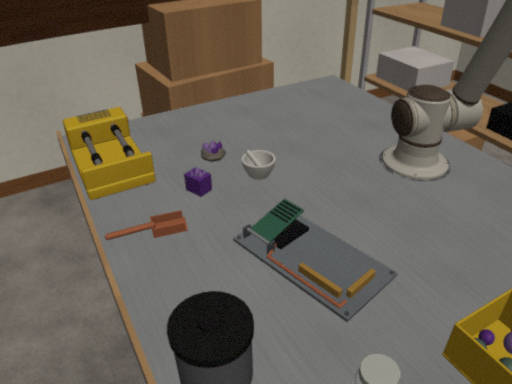

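View pics/top0.png

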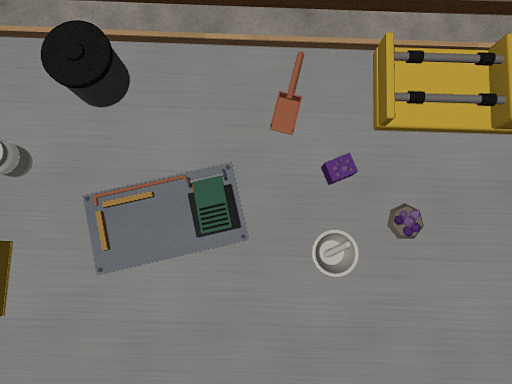

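The top view shows the bed (corners about (83,193), (231,163), (247,240), (97,274)), the block at (339,168), the mortar at (335,253) and the chunk at (405,222). I'll fit the geometry next.

```bash
cat >> h.py <<'E'
def ray_plane(d,uv,z):
    uv=np.array(uv,float).reshape(-1,1,2)
    n=cv2.undistortPoints(uv,d["mtx"],d["distortion"]).reshape(-1,2)
    R=np.array(d["R"]);t=np.array(d["t"]); C=-R.T@t
    D=np.c_[n,np.ones(len(n))]@R
    return C+D*((z-C[2])/D[:,2])[:,None]
def cloud(d):
    v,u=np.mgrid[0:384,0:512]; 
    n=cv2.undistortPoints(np.stack([u,v],-1).reshape(-1,1,2).astype(float),d["mtx"],d["distortion"]).reshape(384,512,2)
    z=d["depth"][...,None]
    P=np.concatenate([n*z,z],-1)
    return (P-np.array(d["t"]))@np.array(d["R"])
E
python3 - <<'E'
from h import *
d=dict(np.load("top0.npz"))
P=cloud(d); hsv=cv2.cvtColor(d["pixels"],cv2.COLOR_RGB2HSV)
v,u=np.mgrid[0:384,0:512]
print("table z",np.median(P[300:360,150:300,2]))
c=ray_plane(d,[(83,193),(231,163),(247,240),(97,274)],0.01); print(np.round(c,3))
# z map coarse
m=(hsv[...,0]>10)&(hsv[...,0]<30)&(hsv[...,1]>120)&(u<160)&(u>85)&(v>180)&(v<260)
n,lab,st,ce=cv2.connectedComponentsWithStats(m.astype(np.uint8))
for i in range(1,n):
    if st[i,4]>40:
        k=lab==i; uv=np.c_[u[k],v[k]]
        X=ray_plane(d,uv,0.03)[:,:2].astype(np.float32); r=cv2.minAreaRect(X*1000); print("stop",st[i,4],r,np.median(P[k][:,2]))
m=(hsv[...,0]>120)&(hsv[...,0]<160)&(hsv[...,1]>60)&(u>310)&(u<365)&(v>145)&(v<190)
X=ray_plane(d,np.c_[u[m],v[m]],0.054)[:,:2].astype(np.float32);print("block",m.sum(),cv2.minAreaRect(X*1000),np.median(P[m],0))
m=(hsv[...,0]>60)&(hsv[...,0]<95)&(hsv[...,1]>80)&(u>180)&(u<250)&(v>150)&(v<250)
X=P[m][:,:2].astype(np.float32);print("tre",m.sum(),cv2.minAreaRect(X*1000),np.median(P[m],0))
big=cv2.resize(d["pixels"][145:285,70:370],None,fx=2.6,fy=2.6,interpolation=cv2.INTER_CUBIC); cv2.imwrite("pics/topz.png",big[:,:,::-1])
d=dict(np.load("scene0.npz"))
P=cloud(d);print("scene table",np.median(P[150:200,300:340,2]))
E
```

```text
table z 0.0004274771830736989
[[0.571 0.381 0.01 ]
 [0.65  0.054 0.01 ]
 [0.477 0.011 0.01 ]
 [0.394 0.336 0.01 ]]
stop 282 ((558.6201171875, 274.9680480957031), (12.244433403015137, 111.15125274658203), 14.25879192352295) 0.030478369143717765
stop 301 ((489.27801513671875, 324.55523681640625), (84.63288116455078, 16.45182228088379), 14.648661613464355) 0.029263275204370005
block 688 ((636.8447265625, -182.532958984375), (47.515846252441406, 70.79283142089844), 23.86269187927246) [ 0.63675928 -0.18174624  0.05452751]
tre 1373 ((528.6910400390625, 80.87771606445312), (173.88796997070312, 93.83618927001953), 28.96751594543457) [0.55743967 0.09048947 0.05099291]
scene table 0.0006435876741627054
```

View pics/topz.png

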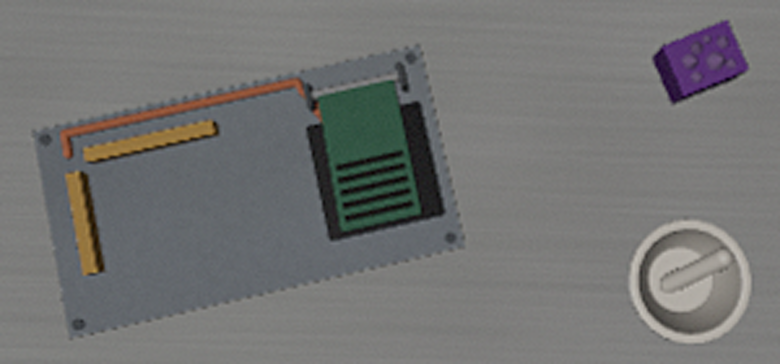

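The zoom shows the treadle ribs at zoom px about (378,188) and the block's long axis running from lower left to upper right. The stops give the bed yaw and origin. I'll work out the pad target next.

Run:
```python
from h import *
d=dict(np.load("top0.npz"))
P=cloud(d)
p=[(70+x/2.6,145+y/2.6) for x,y in [(378,188),(355,90),(380,225)]]
print(np.round(ray_plane(d,p,0.06),4)); 
for x,y in p: print(P[int(y),int(x)])
a=np.radians(14.2);R=np.array([[np.cos(a),-np.sin(a)],[np.sin(a),np.cos(a)]]);o=np.array([.5213,.1945])
for q in p: 
    X=P[int(q[1]),int(q[0])][:2]; print("bed frame",R.T@(X-o))
```

```text
[[0.5224 0.0787 0.06  ]
 [0.6021 0.101  0.06  ]
 [0.4926 0.0758 0.06  ]]
[0.52290098 0.07937081 0.06197967]
[0.60669507 0.10491953 0.03874499]
[0.4945702  0.07968664 0.02372236]
bed frame [-0.02668998 -0.11200419]
bed frame [ 0.0608111  -0.10779141]
bed frame [-0.05407764 -0.10474826]
```

Request:
{"name": "apply_moves", "arguments": {
  "plan": [
    [[0,0.6,-1,0.1,0,0,-0.12],[0,0.6,-1,0.1,0,0,-0.12],[0,0.6,-1,0.1,0,0,-0.12],[0,0.6,-1,0.1,0,0,-0.12],[0,0.6,-1,0.1,0,0,-0.12],[0,0.6,-1,0.1,0,0,-0.12],[0,0.6,-1,0.1,0,0,-0.12],[0,0.6,-1,0,0,0,-0.03],[0,0.6,-1,0,0,0,0],[0,0.6,-1,0,0,0,0],[0,0.6,-1,0,0,0,0],[0,0,0,0,0,0,0]]
  ]
}}

```text
time_s: 1.8
tcp_pos: [0.44, 0.2771, 0.2491]
ee_rot: [[0.214, -0.977, 0.003], [-0.977, -0.214, 0.002], [-0.002, -0.003, -1.0]]
wrist_force: [-0.2, 0.2, -0.1]
gripper_width: 0.171
```

```bash
cat >> h.py <<'E'
def wrist(name=None):
    s=sense(); c=capture("wrist"); T=np.eye(4); T[:3,:3]=s["ee_rot"]; T[:3,3]=s["tcp_pos"]
    M=T@np.array(c["mount"]); c["R"]=M[:3,:3].T; c["t"]=-M[:3,:3].T@M[:3,3]
    if name:
        save(c,name); np.savez(name+".npz",**{k:np.array(c[k]) for k in ["pixels","depth","mtx","distortion","R","t"]})
    return s,c
def st():
    s=sense(); y=np.array(s["ee_rot"])[:,1]
    print("t",round(s["time_s"],2),"tcp",np.round(s["tcp_pos"],4),"yaw_jaw",round(np.degrees(np.arctan2(y[1],y[0]))%180,2),"zax",np.round(np.array(s["ee_rot"])[:,2],3),"F",np.round(s["wrist_force"],2),"M",np.round(s["moment"],2),"g",round(s["gripper_width"],3),"j",np.round(s["joints"],0))
E
python3 -c "
from h import *
st(); wrist('w1'); print(capture('wrist')['mount'])"
```

```text
t 1.8 tcp [0.44   0.2771 0.2491] yaw_jaw 12.33 zax [ 0.003  0.002 -1.   ] F [-0.23  0.21 -0.06] M [ 0.08 -0.05 -0.04] g 0.171 j [ 50.  11. -13.   0. -66. -38.]
[[ 1.66790709e-04 -9.70070784e-01 -2.42822251e-01  6.69463321e-02]
 [ 9.99999969e-01  2.07304462e-04 -1.41293878e-04 -1.66402797e-05]
 [ 1.87403199e-04 -2.42822220e-01  9.70070788e-01 -1.53609999e-01]
 [ 0.00000000e+00  0.00000000e+00  0.00000000e+00  1.00000000e+00]]
```

View pics/w1.png

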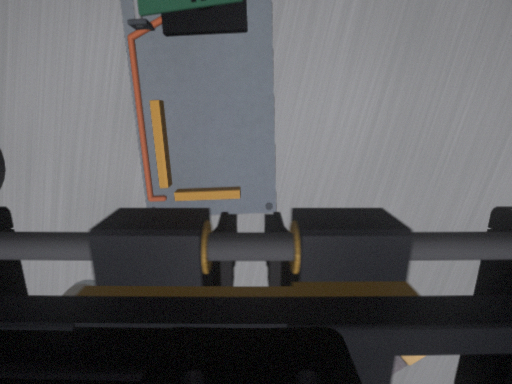

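The wrist view shows the back stop at px (152–168, 100–187) and the end stop at (175–240, 190–200), both in clear view.

Run:
```python
from h import *
d=dict(np.load("w1.npz"))
P=cloud(d); hsv=cv2.cvtColor(d["pixels"],cv2.COLOR_RGB2HSV)
v,u=np.mgrid[0:384,0:512]
m0=(hsv[...,0]>10)&(hsv[...,0]<30)&(hsv[...,1]>120)
print("bed z",np.median(P[100:170,190:250,2]))
a=np.radians(14.2)
for nm,k in [("back",(u>145)&(u<172)&(v>90)&(v<189)),("end",(u>172)&(u<245)&(v>186)&(v<204))]:
    m=m0&k; print(nm,m.sum(),np.percentile(P[m][:,2],[5,25,50,75,95]))
    t=m&(P[...,2]>0.026)
    for mm in (m,t):
        X=ray_plane(d,np.c_[u[mm],v[mm]],0.03)[:,:2].astype(np.float32); print(cv2.minAreaRect(X*1000))
```

```text
bed z 0.00947334009944381
back 907 [0.02408373 0.02864633 0.02937716 0.02991745 0.03068687]
((556.1416015625, 274.35943603515625), (14.828618049621582, 108.3035888671875), 14.46882152557373)
((557.1823120117188, 274.6303405761719), (12.458425521850586, 108.31249237060547), 14.634674072265625)
end 590 [0.02548699 0.02874498 0.02934903 0.02991604 0.03078102]
((488.1909484863281, 324.147216796875), (84.00960540771484, 13.325136184692383), 14.837835311889648)
((487.9857177734375, 324.9219055175781), (84.00960540771484, 11.722354888916016), 14.837835311889648)
```

Request:
{"name": "apply_moves", "arguments": {
  "plan": [
    [[0,0.4,-1,0,0,0,0.03],[0,0.4,-1,0,0,0,0],[0,0.4,-1,-0.5,0,0,0],[0,0.4,-1,-1,0,0,0],[0,0.4,-1,-1,0,0,0],[0,0.4,-1,-1,0,0,0],[0,0.4,-1,-1,0,0,0],[0,0.4,-0.8,-1,0,0,0],[0,0,0,0,0,0,0]]
  ]
}}

```text
time_s: 2.65
tcp_pos: [0.5218, 0.0888, 0.11]
ee_rot: [[0.264, -0.965, 0.014], [-0.965, -0.263, 0.014], [-0.01, -0.017, -1.0]]
wrist_force: [0.2, 0.0, -0.1]
gripper_width: 0.001
```

```bash
python3 -c "
from h import *
st(); c=capture('scene'); save(c,'s1')"
```

```text
t 2.65 tcp [0.5218 0.0888 0.11  ] yaw_jaw 15.28 zax [ 0.014  0.014 -1.   ] F [ 0.18  0.04 -0.09] M [-0.02  0.09 -0.02] g 0.001 j [ 27.  19. -23.  -1. -47. -11.]
```

View pics/s1.png

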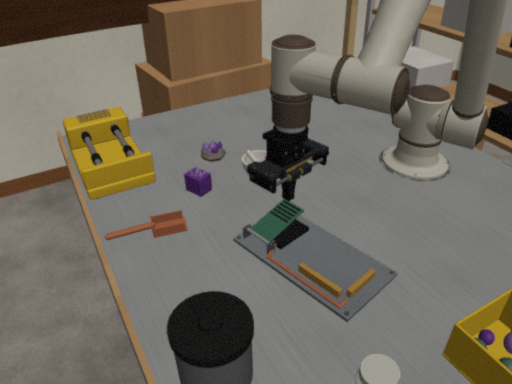

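Fingers are above the ribbed area at px (290,195). Now I'll press in small steps.

Request:
{"name": "apply_moves", "arguments": {
  "plan": [
    [[0,0,-0.4,-0.5,-0.014,0.014,0],[0,0,0,-0.5,0,0,0],[0,0,0,-0.5,0,0,0],[0,0,0,-0.4,0,0,0],[0,0,0,-0.3,0,0,0],[0,0,0,-0.2,0,0,0],[0,0,0,-0.1,0,0,0]]
  ]
}}

```text
time_s: 3.28
tcp_pos: [0.5286, 0.0902, 0.0569]
ee_rot: [[0.28, -0.96, 0.019], [-0.96, -0.279, 0.004], [0.002, -0.019, -1.0]]
wrist_force: [-1.4, -3.3, 6.4]
gripper_width: 0.007
```

```bash
python3 -c "
from h import *
st()"
```

```text
t 3.28 tcp [0.5286 0.0902 0.0569] yaw_jaw 16.23 zax [ 0.019  0.004 -1.   ] F [-1.37 -3.3   6.41] M [-0.95  0.46  0.04] g 0.007 j [ 27.  24. -25.   0. -39. -11.]
```

Request:
{"name": "apply_moves", "arguments": {
  "plan": [
    [[0,0,0,-0.3,0,0,0],[0,0,0,-0.3,0,0,0],[0,0,0,-0.3,0,0,0]]
  ]
}}

```text
time_s: 3.53
tcp_pos: [0.5288, 0.0908, 0.0434]
ee_rot: [[0.288, -0.958, 0.019], [-0.958, -0.288, -0.002], [0.007, -0.018, -1.0]]
wrist_force: [-24.6, -1.2, 77.1]
gripper_width: 0.006
```

```bash
python3 -c "
from h import *
st()"
```

```text
t 3.53 tcp [0.5288 0.0908 0.0434] yaw_jaw 16.72 zax [ 0.019 -0.002 -1.   ] F [-24.6   -1.22  77.15] M [-0.6   7.37 -0.04] g 0.006 j [ 27.  25. -26.   1. -37. -11.]
```

The treadle is on its stop at 77 N. I'll ease off slightly and hold.

Request:
{"name": "apply_moves", "arguments": {
  "plan": [
    [[0,0,0,0.0,0,0,0],[0,0,0,0,0,0,0],[0,0,0,0,0,0,0]]
  ]
}}

```text
time_s: 3.78
tcp_pos: [0.5296, 0.0917, 0.053]
ee_rot: [[0.294, -0.956, 0.024], [-0.956, -0.294, -0.004], [0.01, -0.022, -1.0]]
wrist_force: [-2.0, -4.8, 6.4]
gripper_width: 0.001
```

Run:
```python
from h import *
st(); c=capture('scene'); save(c,'s2')
cv2.imwrite('pics/s2z.png',cv2.resize(c['pixels'][130:290,200:400],None,fx=3.5,fy=3.5)[:,:,::-1])
P=cloud(c)
hsv=cv2.cvtColor(c["pixels"],cv2.COLOR_RGB2HSV)
m=(hsv[...,0]>60)&(hsv[...,0]<95)&(hsv[...,1]>80); m[:190]=0;m[260:]=0;m[:,:240]=0;m[:,320:]=0
print(m.sum(),np.percentile(P[m][:,2],[5,25,50,75,95]))
```

```text
t 3.78 tcp [0.5296 0.0917 0.053 ] yaw_jaw 17.1 zax [ 0.024 -0.004 -1.   ] F [-1.98 -4.79  6.38] M [-1.21  0.4  -0.02] g 0.001 j [ 28.  25. -26.   1. -38. -12.]
749 [0.02847013 0.03917983 0.04124002 0.04411409 0.07051379]
```

View pics/s2z.png

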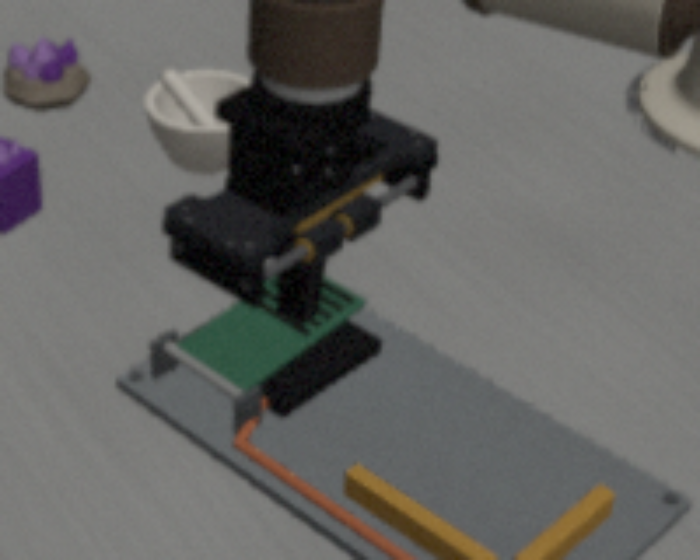

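The treadle has half risen after easing off (black pad visible under the plate, px (320,360) in the zoom). The hold may have been too short, so I'll press again and keep a light downward bias.

Request:
{"name": "apply_moves", "arguments": {
  "plan": [
    [[0,0,0,-0.25,0,0,0],[0,0,0,-0.2,0,0,0],[0,0,0,-0.15,0,0,0]]
  ]
}}

```text
time_s: 4.08
tcp_pos: [0.5297, 0.0921, 0.0449]
ee_rot: [[0.298, -0.954, 0.026], [-0.954, -0.299, -0.006], [0.014, -0.023, -1.0]]
wrist_force: [-7.8, -3.8, 24.4]
gripper_width: 0.008
```

Request:
{"name": "apply_moves", "arguments": {
  "plan": [
    [[0,0,0,-0.15,0,0,0]]
  ]
}}

```text
time_s: 4.17
tcp_pos: [0.5297, 0.0921, 0.0447]
ee_rot: [[0.301, -0.953, 0.027], [-0.954, -0.301, -0.008], [0.015, -0.023, -1.0]]
wrist_force: [-10.5, -3.7, 31.7]
gripper_width: 0.005
```

Request:
{"name": "apply_moves", "arguments": {
  "plan": [
    [[0,0,0,-0.15,0,0,0]]
  ]
}}

```text
time_s: 4.25
tcp_pos: [0.5297, 0.0921, 0.045]
ee_rot: [[0.303, -0.953, 0.027], [-0.953, -0.303, -0.009], [0.017, -0.023, -1.0]]
wrist_force: [-8.7, -4.7, 23.3]
gripper_width: 0.004
```

Request:
{"name": "apply_moves", "arguments": {
  "plan": [
    [[0,0,0,-0.15,0,0,0],[0,0,0,-0.15,0,0,0],[0,0,0,-0.15,0,0,0]]
  ]
}}

```text
time_s: 4.5
tcp_pos: [0.5297, 0.0922, 0.045]
ee_rot: [[0.309, -0.951, 0.03], [-0.951, -0.309, -0.013], [0.022, -0.025, -0.999]]
wrist_force: [-7.1, -4.5, 21.0]
gripper_width: 0.006
```

Run:
```python
from h import *
st(); c=capture('scene'); save(c,'s3')
cv2.imwrite('pics/s3z.png',cv2.resize(c['pixels'][130:290,200:400],None,fx=3.5,fy=3.5)[:,:,::-1])
```

```text
t 4.5 tcp [0.5297 0.0922 0.045 ] yaw_jaw 18.01 zax [ 0.03  -0.013 -0.999] F [-7.11 -4.55 21.05] M [-1.15  2.19 -0.09] g 0.006 j [ 28.  25. -27.   2. -37. -12.]
```

View pics/s3z.png

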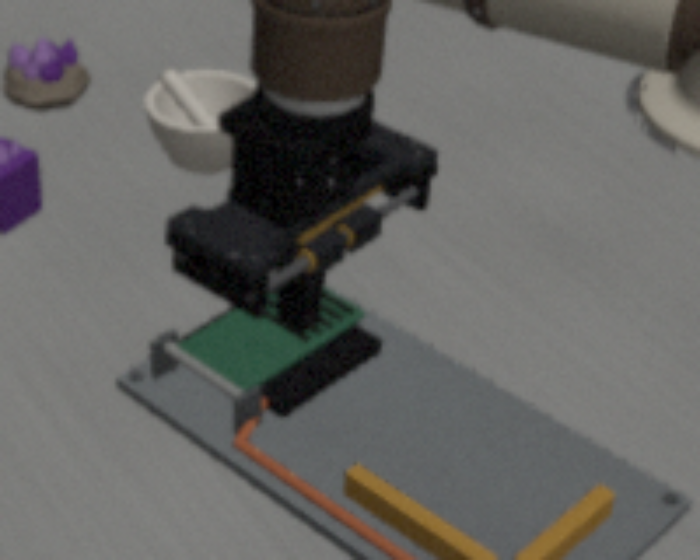

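The plate is level and on its stop, held for over 0.4 s. Next I lift off and head towards the block.

Request:
{"name": "apply_moves", "arguments": {
  "plan": [
    [[0,0,0,0.8,0,0,0],[0,0,0,1,0,0,0],[50,0,0,1,0.01,0.02,0],[100,0,0,1,0.005,0.01,0],[100,0,0,1,0,0,0],[100,0.6,-1,1,0,0,0],[100,0.6,-1,1,0,0,0.05],[100,0.6,-1,1,0,0,0.05],[100,0.6,-1,0,0,0,0],[100,0.6,-1,0,0,0,0],[100,0.3,0,0,0,0,0],[100,0,0,0,0,0,0]]
  ]
}}

```text
time_s: 5.55
tcp_pos: [0.6221, -0.0239, 0.2684]
ee_rot: [[0.425, -0.904, 0.041], [-0.905, -0.425, 0.017], [0.002, -0.044, -0.999]]
wrist_force: [0.0, 0.1, -0.8]
gripper_width: 0.679
```

Run:
```python
from h import *
st(); s,d=wrist('w2')
for l in ["block","treadle"]: print([(np.round(w(d,r["at"]),4),r["score"]) for r in recognise(l,d)])
c=capture('top'); print([(np.round(w(c,r["at"]),4),r["score"]) for r in recognise("treadle",c)]);save(c,'t2')
```

```text
t 5.55 tcp [ 0.6221 -0.0239  0.2684] yaw_jaw 25.18 zax [ 0.041  0.017 -0.999] F [ 0.    0.07 -0.79] M [ 0.03  0.06 -0.01] g 0.679 j [ 12.  19.   2.  -0. -70.  13.]
[(array([ 0.6412, -0.1847,  0.0554]), 0.76)]
[(array([0.5403, 0.0978, 0.0579]), 0.91)]
[(array([0.5546, 0.0892, 0.0498]), 0.81)]
```

View pics/w2.png

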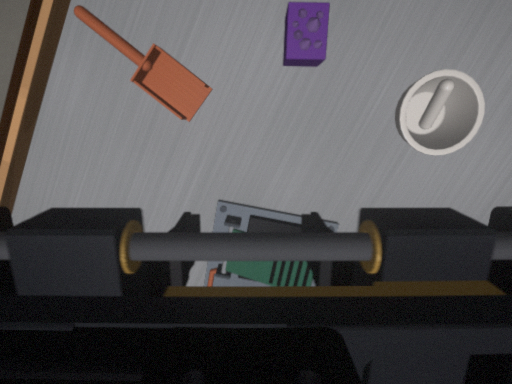

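View pics/t2.png

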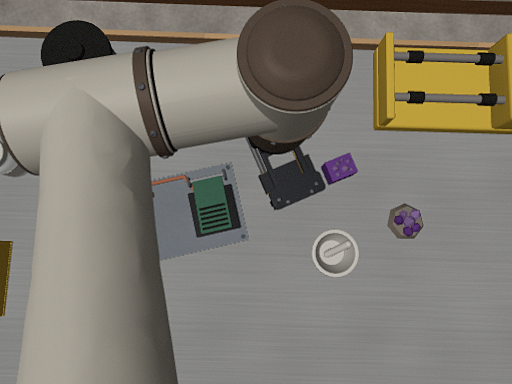

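The treadle is back up. In the wrist view the block's top face is at px (287–328, 3–55), and the mortar at (440,112) is clear of it.

Run:
```python
from h import *
d=dict(np.load("w2.npz")); P=cloud(d); hsv=cv2.cvtColor(d["pixels"],cv2.COLOR_RGB2HSV)
v,u=np.mgrid[0:384,0:512]
m=(hsv[...,0]>120)&(hsv[...,0]<165)&(hsv[...,1]>60)&(u>270)&(u<345)&(v<80)
print(m.sum(), np.percentile(P[m][:,2],[5,50,90]))
for lo in (.048,.051):
    t=m&(P[...,2]>lo)
    X=ray_plane(d,np.c_[u[t],v[t]],0.054)[:,:2].astype(np.float32); print(t.sum(),cv2.minAreaRect(X*1000))
    X=P[t&(P[...,2]<.058)][:,:2].astype(np.float32); print(cv2.minAreaRect(X*1000))
t=m&(P[...,2]<.045); X=P[t]; print("side",len(X), np.polyfit(X[:,0],X[:,1],1), X.mean(0))
```

```text
2660 [0.02217174 0.05350489 0.05975401]
2325 ((639.4749145507812, -187.2701873779297), (46.09330368041992, 61.84938049316406), 23.441165924072266)
((639.9539794921875, -189.2294158935547), (46.35148620605469, 59.6478271484375), 23.87178611755371)
2298 ((639.4749145507812, -187.2701873779297), (46.09330368041992, 61.84938049316406), 23.441165924072266)
((639.9539794921875, -189.2294158935547), (46.35148620605469, 59.6478271484375), 23.87178611755371)
side 312 [-0.46603982  0.12473585] [ 0.63916053 -0.17313841  0.02363588]
```

Request:
{"name": "apply_moves", "arguments": {
  "plan": [
    [[100,0.1,-1,-0.4,-0.017,0.041,-0.026],[100,0.1,-1,-0.4,0,0,0],[100,0.1,-1,-0.4,0,0,0],[100,0.1,-1,-0.4,0,0,0],[100,0.1,-1,-0.4,0,0,0],[100,0.1,-1,-0.4,0,0,0],[100,0.1,-0.5,-0.5,0,0,0],[100,0,0,-0.5,0,0,0],[100,0,0,0,0,0,0]]
  ]
}}

```text
time_s: 6.55
tcp_pos: [0.6348, -0.1812, 0.1791]
ee_rot: [[0.418, -0.909, -0.005], [-0.909, -0.418, 0.001], [-0.003, 0.004, -1.0]]
wrist_force: [-0.0, 0.1, -0.7]
gripper_width: 1.001
```

Run:
```python
from h import *
st()
```

```text
t 6.55 tcp [ 0.6348 -0.1812  0.1791] yaw_jaw 24.69 zax [-0.005  0.001 -1.   ] F [-0.01  0.06 -0.67] M [ 0.11  0.02 -0.02] g 1.001 j [ -2.  28.   2.  -0. -65.  27.]
```

Request:
{"name": "apply_moves", "arguments": {
  "plan": [
    [[100,0.2,-0.3,-0.5,0,-0.004,-0.017],[100,0.05,-0.08,-1,0,0,0],[100,0,0,-1,0,0,0],[100,0,0,-1,0,0,0],[100,0,0,-0.5,0,0,0],[100,0,0,0,0,0,0]]
  ]
}}

```text
time_s: 7.05
tcp_pos: [0.6442, -0.1874, 0.0763]
ee_rot: [[0.404, -0.915, 0.007], [-0.915, -0.404, -0.0], [0.003, -0.006, -1.0]]
wrist_force: [-0.4, -0.3, -0.4]
gripper_width: 1.001
```

Run:
```python
from h import *
st()
```

```text
t 7.05 tcp [ 0.6442 -0.1874  0.0763] yaw_jaw 23.85 zax [ 0.007 -0.    -1.   ] F [-0.38 -0.28 -0.38] M [ 0.08  0.07 -0.05] g 1.001 j [ -2.  34.  -4.  -0. -52.  26.]
```

Request:
{"name": "apply_moves", "arguments": {
  "plan": [
    [[100,-0.18,0,-0.6,0,0.007,0],[100,-0.05,0,-0.5,0,0,0],[100,0,0,-0.4,0,0,0],[100,0,0,-0.2,0,0,0],[100,0,0,0,0,0,0]]
  ]
}}

```text
time_s: 7.47
tcp_pos: [0.6421, -0.1852, 0.0346]
ee_rot: [[0.408, -0.913, 0.006], [-0.913, -0.408, -0.002], [0.004, -0.005, -1.0]]
wrist_force: [1.1, 0.4, -0.2]
gripper_width: 1.003
```

Run:
```python
from h import *
st(); c=capture('scene'); cv2.imwrite('pics/s4z.png',cv2.resize(c['pixels'][100:260,120:320],None,fx=3.5,fy=3.5)[:,:,::-1])
```

```text
t 7.47 tcp [ 0.6421 -0.1852  0.0346] yaw_jaw 24.07 zax [ 0.006 -0.002 -1.   ] F [ 1.12  0.36 -0.22] M [ 0.06 -0.   -0.01] g 1.003 j [ -2.  36.  -6.   0. -47.  26.]
```

View pics/s4z.png

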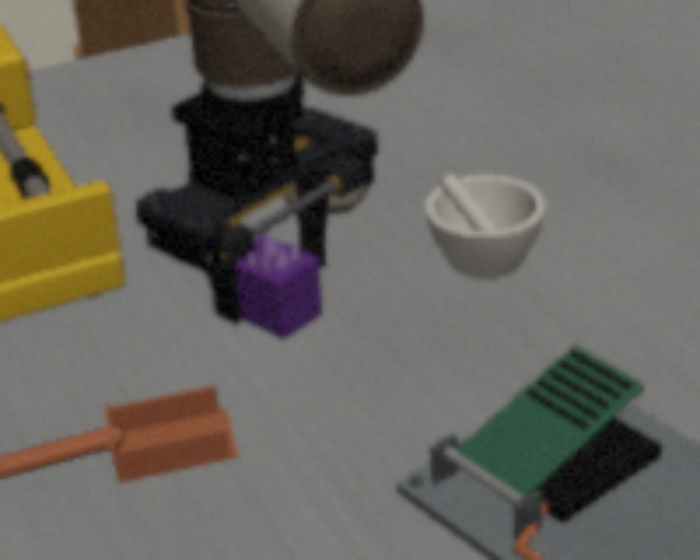

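The fingers straddle the block (zoom px (230,280) and (312,230)), and the treadle is clearly up. I'll close the gripper.

Request:
{"name": "apply_moves", "arguments": {
  "plan": [
    [[0,0,0,0,0,0,0],[0,0,0,0,0,0,0],[0,0,0,0,0,0,0],[0,0,0,0,0,0,0],[0,0,0,0,0,0,0],[0,0,0,0,0,0,0],[0,0,0,0,0,0,0],[0,0,0,0,0,0,0]]
  ]
}}

```text
time_s: 8.18
tcp_pos: [0.6429, -0.1861, 0.0392]
ee_rot: [[0.408, -0.913, 0.009], [-0.913, -0.408, -0.003], [0.007, -0.007, -1.0]]
wrist_force: [0.5, -0.1, -0.2]
gripper_width: 0.529
```

Run:
```python
from h import *
st()
```

```text
t 8.18 tcp [ 0.6429 -0.1861  0.0392] yaw_jaw 24.07 zax [ 0.009 -0.003 -1.   ] F [ 0.51 -0.1  -0.18] M [ 0.05  0.05 -0.05] g 0.529 j [ -2.  36.  -6.   0. -48.  26.]
```

Width 0.529 × 87 mm = 46 mm, so the block is gripped across its short side. I'll lift and carry it.

Request:
{"name": "apply_moves", "arguments": {
  "plan": [
    [[0,0,0,0.8,0,0,0],[0,0,0,1,0,0,0],[0,0,0,1,0,0,0],[0,0,0,1,0,0,0],[0,0,0.3,0.6,0,0.009,0],[0,-0.1,0.8,0.3,0,0,0],[0,-0.2,0.9,0,0,0,-0.03],[0,-0.3,0.9,0,0,0,-0.03],[0,-0.3,0.9,0,0,0,-0.03],[0,-0.3,0.9,0,0,0,-0.03],[0,-0.3,0.9,0,0,0,-0.03],[0,-0.3,0.9,0,0,0,0]]
  ]
}}

```text
time_s: 9.18
tcp_pos: [0.5884, -0.0179, 0.1439]
ee_rot: [[0.244, -0.97, -0.019], [-0.97, -0.244, 0.011], [-0.015, 0.015, -1.0]]
wrist_force: [-0.1, 0.1, -5.0]
gripper_width: 0.526
```

Run:
```python
from h import *
st()
```

```text
t 9.18 tcp [ 0.5884 -0.0179  0.1439] yaw_jaw 14.12 zax [-0.019  0.011 -1.   ] F [-0.07  0.14 -4.97] M [ 0.07 -0.12 -0.03] g 0.526 j [ 14.  23. -10.  -1. -57.   1.]
```

Request:
{"name": "apply_moves", "arguments": {
  "plan": [
    [[0,-0.27,0.95,0,-0.011,-0.019,0],[0,-0.27,0.95,0,0,0,0],[0,-0.27,0.95,0,0,0,0],[0,-0.27,0.95,0,0,0,0],[0,-0.27,0.95,0,0,0,0],[0,-0.27,0.95,0,0,0,0],[0,-0.27,0.95,0,0,0,0],[0,-0.27,0.95,0,0,0,0],[0,-0.27,0.95,0,0,0,0],[0,-0.27,0.95,0,0,0,0],[0,0,0,0,0,0,0]]
  ]
}}

```text
time_s: 10.1
tcp_pos: [0.5071, 0.2353, 0.1308]
ee_rot: [[0.241, -0.97, -0.016], [-0.971, -0.241, 0.004], [-0.008, 0.015, -1.0]]
wrist_force: [0.1, -0.3, -4.0]
gripper_width: 0.524
```

Run:
```python
from h import *
st(); s,d=wrist('w3')
c=capture('scene'); save(c,'s5')
```

```text
t 10.1 tcp [0.5071 0.2353 0.1308] yaw_jaw 13.93 zax [-0.016  0.004 -1.   ] F [ 0.14 -0.25 -4.03] M [-0.03 -0.14 -0.06] g 0.524 j [ 41.  21. -16.  -1. -53. -27.]
```

View pics/w3.png

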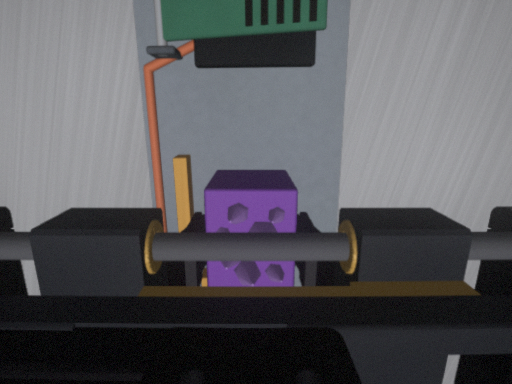

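View pics/s5.png

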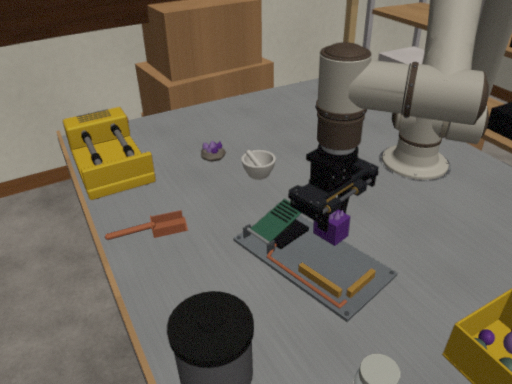

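The block is held square in the jaws, its edges parallel to them at px (208–297). The treadle is up and the bystanders haven't moved. I'll shift to the pre-corner point and descend.

Request:
{"name": "apply_moves", "arguments": {
  "plan": [
    [[0,0.05,0.6,-0.2,-0.004,-0.016,0.01],[0,0.05,0.6,-0.5,0,0,0],[0,0,0.5,-0.5,0,0,0],[0,0,0.1,-0.6,0,0,0],[0,0,0,-0.6,0,0,0],[0,0,0,-0.4,0,0,0],[0,0,0,0,0,0,0]]
  ]
}}

```text
time_s: 10.78
tcp_pos: [0.5095, 0.2742, 0.0541]
ee_rot: [[0.241, -0.97, -0.005], [-0.97, -0.241, -0.004], [0.003, 0.006, -1.0]]
wrist_force: [-0.5, -0.8, -4.2]
gripper_width: 0.526
```

```bash
cat >> h.py <<'E'
def bedf():
    st(); p=np.array(sense()["tcp_pos"]); a=np.radians(14.5); r=p[:2]-[.521,.1937]
    c,s=np.cos(a),np.sin(a); f=np.array(sense()["wrist_force"])
    print("bed x,y", np.round([c*r[0]+s*r[1], -s*r[0]+c*r[1]],4),"Fbed",np.round([c*f[0]+s*f[1], -s*f[0]+c*f[1],f[2]],1))
E
python3 - <<'E'
from h import *
bedf()
E
```

```text
t 10.78 tcp [0.5095 0.2742 0.0541] yaw_jaw 13.97 zax [-0.005 -0.004 -1.   ] F [-0.47 -0.8  -4.25] M [-0.07  0.06 -0.08] g 0.526 j [ 44.  28. -18.  -0. -44. -30.]
bed x,y [0.0091 0.0808] Fbed [-0.6 -0.7 -4.2]
```

Request:
{"name": "apply_moves", "arguments": {
  "plan": [
    [[0,0,0,-0.15,0.004,-0.005,0.009],[0,0,0,-0.12,0,0,0]]
  ]
}}

```text
time_s: 10.95
tcp_pos: [0.5106, 0.274, 0.049]
ee_rot: [[0.251, -0.968, 0.001], [-0.968, -0.251, -0.0], [0.001, -0.001, -1.0]]
wrist_force: [-8.7, -1.0, 22.1]
gripper_width: 0.526
```

Run:
```python
from h import *
bedf()
```

```text
t 10.95 tcp [0.5106 0.274  0.049 ] yaw_jaw 14.56 zax [ 0.001 -0.    -1.   ] F [-8.66 -1.04 22.12] M [-0.43  2.7  -0.1 ] g 0.526 j [ 44.  29. -19.   0. -43. -30.]
bed x,y [0.01   0.0803] Fbed [-8.6  1.2 22.1]
```

Request:
{"name": "apply_moves", "arguments": {
  "plan": [
    [[0,0,0,0,0,0,0],[0,0.1,0.18,-0.04,0,0,0],[0,0.1,0.18,-0.04,0,0,0],[0,0.1,0.18,-0.04,0,0,0],[0,0.1,0.18,-0.04,0,0,0]]
  ]
}}

```text
time_s: 11.37
tcp_pos: [0.5225, 0.2918, 0.0491]
ee_rot: [[0.251, -0.968, 0.005], [-0.968, -0.251, 0.0], [0.001, -0.005, -1.0]]
wrist_force: [-2.0, -3.5, 5.3]
gripper_width: 0.525
```

Run:
```python
from h import *
bedf()
```

```text
t 11.37 tcp [0.5225 0.2918 0.0491] yaw_jaw 14.56 zax [ 0.005  0.    -1.   ] F [-2.   -3.47  5.28] M [-1.06  0.83  0.05] g 0.525 j [ 45.  30. -16.   0. -44. -30.]
bed x,y [0.026  0.0946] Fbed [-2.8 -2.9  5.3]
```

Request:
{"name": "apply_moves", "arguments": {
  "plan": [
    [[0,0,0.15,-0.04,0,0.004,0],[0,0,0.15,-0.04,0,0,0]]
  ]
}}

```text
time_s: 11.53
tcp_pos: [0.5226, 0.2976, 0.0491]
ee_rot: [[0.253, -0.968, -0.002], [-0.968, -0.253, -0.006], [0.005, 0.004, -1.0]]
wrist_force: [-4.7, -9.0, 11.8]
gripper_width: 0.524
```

Run:
```python
from h import *
bedf()
```

```text
t 11.53 tcp [0.5226 0.2976 0.0491] yaw_jaw 14.63 zax [-0.002 -0.006 -1.   ] F [-4.74 -9.01 11.83] M [-2.64  1.38 -0.  ] g 0.524 j [ 45.  30. -15.   0. -45. -31.]
bed x,y [0.0276 0.1002] Fbed [-6.8 -7.5 11.8]
```

Request:
{"name": "apply_moves", "arguments": {
  "plan": [
    [[0,0.06,0.12,-0.03,0.006,-0.002,0],[0,0.06,0.12,-0.03,0,0,0]]
  ]
}}

```text
time_s: 11.7
tcp_pos: [0.5225, 0.2987, 0.0493]
ee_rot: [[0.252, -0.968, -0.01], [-0.968, -0.252, -0.011], [0.009, 0.012, -1.0]]
wrist_force: [-5.2, -8.5, 9.5]
gripper_width: 0.527
```

Run:
```python
from h import *
bedf()
```

```text
t 11.7 tcp [0.5225 0.2987 0.0493] yaw_jaw 14.61 zax [-0.01  -0.011 -1.   ] F [-5.16 -8.47  9.55] M [-2.45  1.35 -0.02] g 0.527 j [ 45.  31. -15.   0. -46. -31.]
bed x,y [0.0278 0.1013] Fbed [-7.1 -6.9  9.5]
```

Run:
```python
from h import *
s,d=wrist('w4')
c=capture('scene'); cv2.imwrite('pics/s6z.png',cv2.resize(c['pixels'][190:320,260:420],None,fx=4.5,fy=4.5)[:,:,::-1])
for i in range(3): capture('top'); bedf()
print([(np.round(w(c,r["at"]),4),r["score"]) for r in recognise("block",c)])
```

```text
t 11.85 tcp [0.5225 0.2988 0.0493] yaw_jaw 14.62 zax [-0.01  -0.011 -1.   ] F [-6.   -7.77 10.37] M [-2.3   1.52 -0.01] g 0.525 j [ 45.  31. -15.   0. -46. -31.]
bed x,y [0.0278 0.1013] Fbed [-7.8 -6.  10.4]
t 11.9 tcp [0.5225 0.2988 0.0493] yaw_jaw 14.61 zax [-0.01  -0.011 -1.   ] F [-4.92 -8.91  9.91] M [-2.22  1.43 -0.02] g 0.529 j [ 45.  31. -15.   0. -46. -31.]
bed x,y [0.0278 0.1013] Fbed [-7.  -7.4  9.9]
t 11.95 tcp [0.5225 0.2988 0.0493] yaw_jaw 14.61 zax [-0.01  -0.011 -1.   ] F [-5.28 -7.63 10.29] M [-2.24  1.48 -0.04] g 0.526 j [ 45.  31. -15.   0. -46. -31.]
bed x,y [0.0278 0.1013] Fbed [-7.  -6.1 10.3]
[(array([0.5285, 0.3219, 0.0552]), 0.87)]
```

View pics/w4.png

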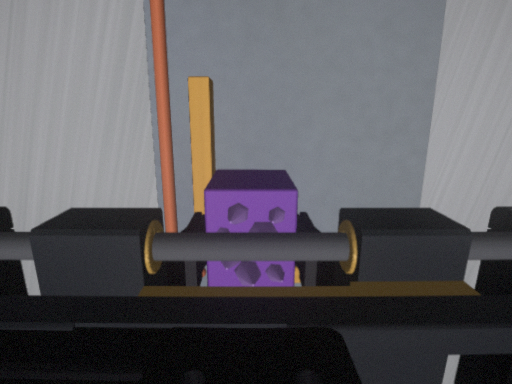

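View pics/s6z.png

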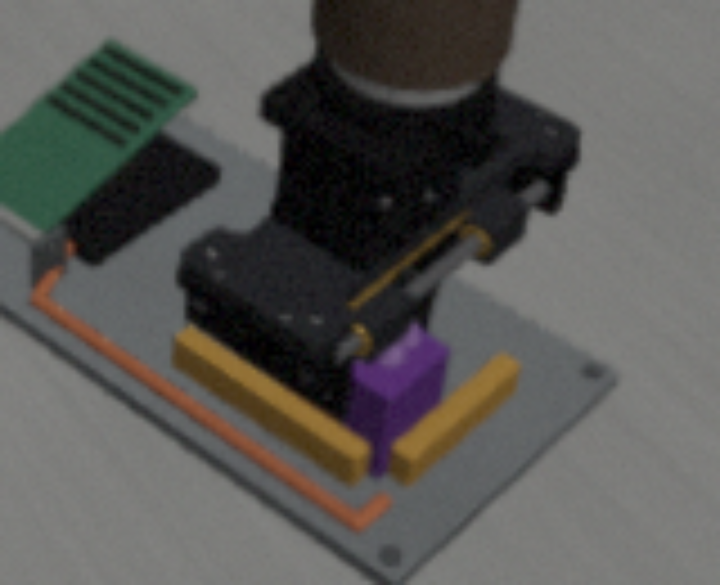

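The block sits in the corner with its sides parallel to both stops, and the fingers are above the stops. Horizontal force is about 7 N along each bed axis, more than friction alone gives. I'll add a little push for margin, then verify.

Request:
{"name": "apply_moves", "arguments": {
  "plan": [
    [[0,0.08,0.2,-0.04,0.01,-0.01,0],[0,0.08,0.2,-0.04,0.005,-0.005,0]]
  ]
}}

```text
time_s: 12.17
tcp_pos: [0.5224, 0.2992, 0.0493]
ee_rot: [[0.252, -0.968, -0.008], [-0.968, -0.252, -0.016], [0.013, 0.012, -1.0]]
wrist_force: [-4.6, -14.9, 11.7]
gripper_width: 0.525
```

Run:
```python
from h import *
bedf(); s,d=wrist('w5'); c=capture('scene');
cv2.imwrite('pics/s7z.png',cv2.resize(c['pixels'][230:310,310:400],None,fx=7,fy=7,interpolation=cv2.INTER_CUBIC)[:,:,::-1])
for i in range(2): capture('top'); bedf()
a=np.radians(14.5);ca,sa=np.cos(a),np.sin(a)
v,u=np.mgrid[0:384,0:512]
for nm,cc in (("wrist",d),("scene",c)):
    P=cloud(cc); hsv=cv2.cvtColor(cc["pixels"],cv2.COLOR_RGB2HSV)
    m=(hsv[...,0]>120)&(hsv[...,0]<165)&(hsv[...,1]>80)&(cc["depth"]>0)
    if nm=="scene": m&=(u>310)&(u<400)&(v>220)
    else: m&=(v<230)
    r=P[m][:,:2]-[.521,.1937]; B=np.c_[ca*r[:,0]+sa*r[:,1],-sa*r[:,0]+ca*r[:,1],P[m][:,2]]
    print(nm,m.sum(),np.round(np.percentile(B,[1,5,50,95,99],axis=0),4).tolist())
    if nm=="wrist":
        t=(B[:,2]>.058)&(B[:,2]<.068); A=np.c_[B[t][:,:2],np.ones(t.sum())]; print("plane",t.sum(),np.linalg.lstsq(A,B[t][:,2],rcond=None)[0])
        k=(B[:,2]<.056)&(B[:,2]>.02); print("front face",k.sum(), np.linalg.lstsq(np.c_[B[k][:,[0,2]],np.ones(k.sum())],B[k][:,1],rcond=None)[0],B[k].mean(0) if k.any() else 0)
```

```text
t 12.17 tcp [0.5224 0.2992 0.0493] yaw_jaw 14.61 zax [-0.008 -0.016 -1.   ] F [ -4.63 -14.89  11.66] M [-4.28  0.9   0.13] g 0.525 j [ 45.  31. -15.   0. -46. -31.]
bed x,y [0.0278 0.1018] Fbed [ -8.2 -13.3  11.7]
t 12.32 tcp [0.5224 0.2992 0.0493] yaw_jaw 14.61 zax [-0.008 -0.016 -1.   ] F [ -4.74 -13.23  12.15] M [-4.    1.16  0.19] g 0.526 j [ 45.  31. -15.   0. -46. -31.]
bed x,y [0.0278 0.1018] Fbed [ -7.9 -11.6  12.2]
t 12.37 tcp [0.5224 0.2992 0.0493] yaw_jaw 14.61 zax [-0.008 -0.016 -1.   ] F [ -5.23 -13.43  10.96] M [-3.96  1.16  0.2 ] g 0.526 j [ 45.  31. -15.   0. -46. -31.]
bed x,y [0.0278 0.1018] Fbed [ -8.4 -11.7  11. ]
wrist 5277 [[0.0054, 0.0703, 0.0165], [0.0073, 0.0704, 0.0264], [0.0277, 0.077, 0.0637], [0.048, 0.09, 0.0693], [0.0501, 0.0914, 0.0724]]
plane 3614 [-0.01429593  0.05584847  0.05982093]
front face 1056 [-0.02404959  0.05740498  0.06950752] [0.02742028 0.07114294 0.03997679]
scene 656 [[-0.0498, 0.0884, 0.0167], [0.0078, 0.0987, 0.0328], [0.0492, 0.1257, 0.0639], [0.116, 0.1392, 0.2031], [0.1237, 0.1414, 0.2106]]
```

View pics/s7z.png

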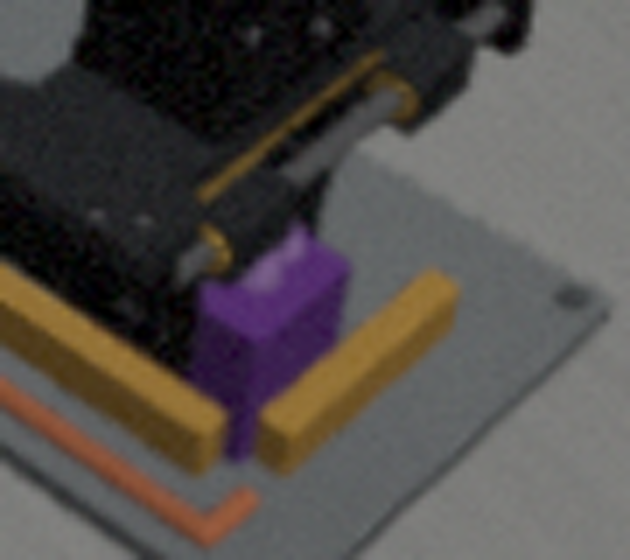

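Run:
```python
from h import *
v,u=np.mgrid[0:384,0:512]
def plane(X,n=400,tol=.0008):
    rng=np.random.default_rng(0);best=None
    for _ in range(n):
        q=X[rng.choice(len(X),3,0)];nn=np.cross(q[1]-q[0],q[2]-q[0]);l=np.linalg.norm(nn)
        if l<1e-9: continue
        k=abs((X-q[0])@nn/l)<tol
        if best is None or k.sum()>best.sum(): best=k
    Y=X[best]; c=Y.mean(0); nn=np.linalg.svd(Y-c)[2][2]; return nn,c,len(Y)
for nm in ("w3","w4","w5"):
    d=dict(np.load(nm+".npz")); P=cloud(d); hsv=cv2.cvtColor(d["pixels"],cv2.COLOR_RGB2HSV)
    m=(hsv[...,0]>120)&(hsv[...,0]<165)&(hsv[...,1]>80)&(d["depth"]>0)
    for lab,k in (("front",(v>172)&(v<187)),("top",(v>190)&(v<230))):
        kk=m&k&(u>213)&(u<290); n,c,N=plane(P[kk]); a=np.radians(14.5)
        b=np.array([np.cos(a)*n[0]+np.sin(a)*n[1],-np.sin(a)*n[0]+np.cos(a)*n[1],n[2]])
        b*=-np.sign(b[1]) if lab=="front" else np.sign(b[2])
        nc=np.array(d["R"])@n
        print(nm,lab,N,"n bed",np.round(b,3),"n cam",np.round(nc*np.sign(nc[2]),3),np.round(c,4))
```

```text
w3 front 1044 n bed [-0.013 -1.    -0.017] n cam [-0.003  0.972  0.234] [0.514  0.2051 0.1227]
w3 top 1860 n bed [ 0.019 -0.017  1.   ] n cam [ 0.004 -0.235  0.972] [0.5122 0.2142 0.1448]
w4 front 1049 n bed [ 0.001 -1.     0.002] n cam [-0.001  0.972  0.237] [0.5298 0.2685 0.042 ]
w4 top 1811 n bed [0.015 0.01  1.   ] n cam [ 0.003 -0.244  0.97 ] [0.5278 0.2779 0.0638]
w5 front 1042 n bed [ 0.002 -1.     0.006] n cam [0.    0.972 0.236] [0.5298 0.2689 0.0425]
w5 top 1800 n bed [ 0.022 -0.006  1.   ] n cam [ 0.011 -0.224  0.974] [0.5283 0.2786 0.064 ]
```

Run:
```python
from h import *
bedf(); print(finish_job()); bedf()
```

```text
t 12.37 tcp [0.5224 0.2992 0.0493] yaw_jaw 14.61 zax [-0.008 -0.016 -1.   ] F [ -5.23 -13.43  10.96] M [-3.96  1.16  0.2 ] g 0.526 j [ 45.  31. -15.   0. -46. -31.]
bed x,y [0.0278 0.1018] Fbed [ -8.4 -11.7  11. ]
the job is handed in; nothing more can be done
None
the job is handed in; nothing more can be done
```

The job is handed in at 12.4 s, with the block held in the corner and pressed against both stops. No verdict was reported.

**Treadle:** I pressed it to its stop twice. The first press peaked at 77 N on the wrist, and the treadle sprang part-way back when I eased off. That hold may have been too short, so I pressed again and held it there for about 0.4 s at 20–30 N. The pictures afterwards show it back up.

**Block:** I gripped it across its short side (46 mm) and slid it along the bed into the corner. These were the last checks:

| Check | Measured | Wanted |
|---|---|---|
| Push towards back stop | about 8 N | over 1.5 N |
| Push towards end stop | about 12 N | over 1.5 N |
| Block centre, bed x and y | about 27.7 and 100.5 mm | 27 and 100 mm, within 3 mm |
| Block top above the shelf | about 64 mm | 64 mm |
| Tilt and yaw | about 0.02 rad or less | under 0.06 rad |

- **Push:** these are wrist force readings, so they include some bed friction. The force on each stop was not measured separately.
- **Tilt check:** a first rough depth fit suggested a 0.057 rad tilt. It took in crystals and edge points, and a cleaner plane fit gave 0.02 rad or less.
- **Bystanders:** the arm never went near the raw chunk or the mortar. Neither looked moved in the pictures up to the carry, but I did not measure their positions again at the end.

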